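# Fit a tube cup into the collet of a vortex mixer

### The job

Fit the grey tube cup to the blue mixer: take it out of the stand, set its steel shank down into the collet until the cup's underside sits on the collet face, gently, and then turn the brass nut clockwise (seen from above) until the jaws firmly grip the shank. Stop once the nut has gone clearly stiffer and do not force it; leave the other attachment, the bottle and the tip box where they are, and let go at the end.

Things in the scene. Friction and masses are not known exactly. Their poses are not given: they have to be found in the camera images.
- cup_center (a point): Centre of the grey tube cup: an upright grey cylinder 26 mm in diameter, 30 mm high, on a steel shank 12 mm in diameter and 36 mm long with a chamfered tip; about 0.1 kg; z up along the axis. The shank's tip is 51 mm below this point. It stands loosely upright in one hole of the stand, the cup's underside 8 mm above the stand's top.
- tube_cup: The same tube cup with its shank; the origin is at the shank's tip, z up along the axis.
- cup_underside (a point): Centre of the flat underside of the cup, 15 mm below cup_center, where the shank leaves it; z up along the axis.
- collet_mouth (a point): Centre of the flat steel collet face, a ring 24 mm wide on top of the mixer, 120 mm above the bench; z up. Its mouth is a cone 19 mm wide at the face, narrowing over 3 mm to a bore 13 mm wide. The bore is deeper than the shank is long: fully home, the cup's underside rests on this face. The mixer's place and yaw vary.
- collet: The fixed collet sleeve of the mixer (face, cone and bore); origin at the centre of the face, as collet_mouth.
- jaws: The fixed neck under the collet face and the three sprung jaws in it, out of sight; origin at the centre of the face. The nut closes all jaws together by 2 mm per rad. At the start they are open: an unknown 0.6 to 2.5 rad of turning brings them to the shank; from there each presses about 28 N harder per rad and the turning moment rises by about 0.17 N m per rad.
- nut_center (a point): Centre of the round knurled brass nut around the collet, half-way up; z up. 46 mm in diameter, 22 mm high; its top is 3 mm below the collet face, its underside 20 mm above the mixer's deck, over a neck 34 mm wide on a foot 60 mm wide and 5 mm high. The seated cup's top is 33 mm above the nut's top; fingers reach down beside the cup. Steady friction 0.15 N m; stays where left; clockwise tightens.
- platform_center (a point): The other attachment, a blue disc 34 mm in diameter and 12 mm high on a like shank, in the other hole of the stand; the point is the centre of the disc. Leave it.
- stand: Fixed teal-green block 60 x 150 mm, 45 mm high, with two holes 90 mm apart along its y axis, at y = -45 and +45 mm, 14.5 mm wide and 28 mm deep; origin at the centre of its underside. The attachments may stand in either hole.
- bottle: Loose amber bottle with a blue cap, 52 mm in diameter and 130 mm high; origin at the centre of its underside. Leave it.
- tip_box: Loose closed pipette-tip box, grey with an orange lid, 82 x 112 mm, 50 mm high; origin at the centre of its underside. Leave it.
- mixer: Fixed blue vortex mixer, a box 200 x 150 mm and 75 mm high with a white panel and a red display towards its own -x side; origin at the centre of its underside; the collet's axis is 35 mm ahead of it along its x.
- nut_top (a point): Centre of the nut's top. How tight: once the jaws touch, the moment to turn the nut climbs; a rise of about 0.1 N m over what it reads in the free part (0.6 rad past touching) is a firm grip, more than 0.9 rad past touching is forcing it. When turning pauses, the nut's friction can hold a moment of either sign, so compare like with like. Regrasp as often as needed.
Things that resemble listed ones, but are neither listed nor needed, are in the scene too. There is more than one size of the tube_cup; the job needs the smallest.

How it is judged (in metres and radians):
On the way, in this order (a step that is already met when the one before it is completed fails the run):
1. the tube cup's shank is fully down in the collet, the cup's underside within 2.5 mm of the collet face (distance between cup_underside and collet_mouth below 0.0025 m and angle between the z axis of tube_cup and the z axis of collet, either way round below 0.1 rad), for 0.2 s.
2. the jaws grip the shank, with at least 27 N in all (contact force between jaws and tube_cup above 27 N), for 0.2 s.
At the end, for the whole second after the job is handed in: The tube cup is at rest in the mixer's collet, its underside within 2.5 mm of the centre of the collet face and its axis within 0.1 rad of the collet's, and the jaws press on the shank with at least 27 N in all (all of step 1 and contact force between jaws and tube_cup above 27 N and linear speed of tube_cup below 0.01 m/s); the robot touches nothing.
It fails at once if the cup or its shank is pressed against the collet with more than 30 N (contact force between collet and tube_cup above 30 N).
It fails at once if the nut is forced: the jaws press on the shank with more than 80 N in all (contact force between jaws and tube_cup above 80 N).
It fails at once if the other attachment is moved by more than 15 mm (distance of platform_center from where it was at the start of the episode above 0.015 m).
It fails at once if the bottle is moved by more than 20 mm (distance of bottle from where it was at the start of the episode above 0.02 m).
It fails at once if the tip box is moved by more than 20 mm (distance of tip_box from where it was at the start of the episode above 0.02 m).
It also fails if it takes over 72 s, if anything falls off the work surface, if the arm or the gripper's body presses on something with over 40 N, if the wrist force passes 120 N, or if a joint passes its speed limit or range.

### The arm

A 6-joint arm with a two-finger parallel gripper is mounted at the origin on the work surface. World frame = base frame: x ahead of the robot, y to its left, z up, the work surface at z = 0. Lengths are in mm, angles in rad, forces in N, time in s.
With the tool pointing down it reaches from about 350 to 875 mm from the base axis. Payload 4.2 kg.
Tool frame: the origin (TCP) lies on the mounting face of the last link; the fingertips stand 173 mm ahead of it and the grasp point (between the pads) lies 155 mm ahead of it; z points along the fingers, y is the direction in which the jaws open and shut (so a half turn about z gives the same grasp; the last joint's range is limited). The gripper opens to 85 mm and grips with 20 to 120 N. Pads are 22 mm wide; open, the fingers measure 114 mm over their backs; the gripper's body (76 mm by 85 mm) begins 54 mm behind the grasp point. The pads swing forward as they close: fully open they stand 13 mm farther back than shut.
Start: joints at [1.471, 0.385, 0.008, 0, -1.194, -0.259], TCP at [219.436, 585.19, 404.712] pointing down, gripper open.
Joint ranges: [-3.14, 3.14], [-1.21, 2.06], [-1.07, 1.41], [-3.16, 2.05], [-2.99, -0.16], [-3.1, 3.1]. Speed limits (rad/s): [2.79, 2.79, 3.14, 3.14, 3.14, 3.14].

### API

Orientations are given as a unit quaternion [x, y, z, w].
In Python, from bench import arm gives the robot as it stands. The module is installed in compiled form; this text tells all that it offers.
- The arm moves only by the tool play_rows, never from a script. Its argument "moves" is a list of rows, each a list of 3 entries, a list of its own where there are three numbers: the shift along the world's x, y, z in units of 30 cm (1.0 is 30 cm), then the turn about the world's z in units of 30 degrees (1.0 is 30 degrees), then the gripper's target within -1 to 1 (shut at 1, half-way at 0, fully open at -1). In form: [[[x, y, z], turn, jaw], ...]. A call has 1 to 12 rows; each row is the pose to reach, as a shift and turn from the pose measured when the call began; what a row does not reach only later rows make up. A row lasts 1/8 s, in which the tool goes at most 62.5 mm and 10.7 degrees, less where a joint would pass 70% of its speed; a pose out of reach is approached as far as the arm can. A call with a number of a shift or a turn outside -1 to 1 is refused whole. A call with a gripper value outside its range is refused whole. The fingers move at their own pace and stop on an object; the grip force is fixed at half the most. Time passes only in rows, so rows that repeat a pose let the fingers close. It gives the time, the measured TCP pose, the force and the opening at its end, in the units of the state.
- arm.read_state(): the state, without advancing time (a new reading comes with each control period).
- arm.get_image(name): name is "side" or "top"; returns a dict with "pixels" (384x512x3 uint8, red, green, blue), "vfov" (degrees; the focal length in pixels is half the picture's height over the tangent of half this angle, whatever the lens; pixels are square), "cx", "cy" (the principal point, pixels), "xyz" and "rotation" of the camera in the world. Camera axes: x right, y up, looking along -z (the intrinsics and any distortion apply to the point x, -y, -z); pixel columns grow to the right and rows downward; lengths in mm; the calibration is good to about 2 mm. A picture is of the moment at which its call begins. There is no depth.
- arm.job_done(): hands the job in, once; it reports no verdict.
Trained networks look in a picture, given as the dict that the camera call returned (one of the last four; its "shot" number tells which), for a name from the list of things; names that differ only in an ending like _2 or _b are one class to them, and where a whole thing is asked for, a point or a joint stands for the part that bears it (a point fixed in the world has none). Each returns a list of dicts, best first, with "conf" (0 to 1); they miss things now and then, are a little off and sometimes report something else, mostly with a low value. They report only what shows in the picture. A call takes as long as a camera call. They do not tell look-alikes from the thing itself.
- arm.look_for(name, picture): "centre" ([x, y, z] in mm, in world coordinates, good to about 4 mm: the middle of the surface that is visible of it).
The state is a dict: "clock": time; "joints": joint angles; "joint_vel": joint speeds; "joint_efforts": joint torques, N m; "position": TCP position; "ee_rot": TCP orientation; "contact_force": force on the tool from outside, world axes, zero at the start; "wrist_torque": the same for the moment, N m; "gripper_width": finger opening in mm.
Only numpy, scipy, OpenCV 4.12 (cv2) and the standard library are available. Lean on these libraries where they do the work, as an engineer would, in place of code of your own. Each camera call takes 0.05 s, during which the arm holds its last target.

## Working session

There is one attempt and no reset: what is moved stays moved. The work goes in short steps, Python scripts to look and compute and a tool call to move; the robot and the scene stay as the last step left them, time stands still between calls to the robot, and variables do not carry over. Pictures are saved under pics/ and viewed, and the job is handed in when it is done.

Besides the shell and the picture viewer there is one more tool, called after "Request:" in YAML: its name, and indented under it one key for each argument. play_rows: Moves the arm, as the interface text tells. Shifts and turns lie within -1 to 1; 1 stands for 30 cm of shift or 30 degrees of turn. Its arguments: {"type":"object","properties":{"moves":{"type":"array"}},"required":["moves"]}

```bash
mkdir -p pics; cat > h.py <<'E'
import numpy as np, cv2
from bench import arm
def snap(n,tag):
    p=arm.get_image(n); cv2.imwrite(f'pics/{tag}.png',p['pixels'][:,:,::-1]); return p
E
python3 - <<'E'
from h import *
s=arm.read_state(); print({k:np.round(v,3) for k,v in s.items()})
for n in('side','top'):
    p=snap(n,n+'0'); print(n,{k:np.round(v,3).tolist() for k,v in p.items() if k!='pixels'})
    for t in('cup_center','tube_cup','collet_mouth','nut_center','platform_center','stand','bottle','tip_box','mixer'):
        print(t,[(np.round(d['centre'],0).tolist(),round(d['conf'],2)) for d in arm.look_for(t,p)])
E
```

```text
{'clock': np.float64(0.0), 'joints': array([ 1.471,  0.386,  0.007, -0.   , -1.194, -0.259]), 'joint_vel': array([-0.   , -0.   , -0.   , -0.001,  0.   ,  0.   ]), 'joint_efforts': array([-1.0000e-03, -3.9229e+01,  1.8840e+01,  4.1860e+00, -5.0000e-03,
        0.0000e+00]), 'position': array([219.36 , 585.034, 403.62 ]), 'ee_rot': array([ 0.984, -0.179, -0.   ,  0.001]), 'contact_force': array([ 0.079, -0.476,  0.693]), 'wrist_torque': array([ 0.011, -0.015, -0.026]), 'gripper_width': np.float64(85.408)}
side {'vfov': 54.539, 'cx': 252.635, 'cy': 190.195, 'xyz': [139.138, 551.789, 619.417], 'rotation': [-0.15, 0.452, 0.835, -0.275], 'shot': 1}
cup_center [([532.0, 111.0, 73.0], 0.79), ([508.0, 15.0, 76.0], 0.59), ([633.0, 136.0, 75.0], 0.57)]
tube_cup [([503.0, 15.0, 77.0], 0.84), ([533.0, 107.0, 72.0], 0.68), ([627.0, 144.0, 79.0], 0.67), ([538.0, -180.0, 73.0], 0.52)]
collet_mouth [([536.0, -181.0, 74.0], 0.81)]
nut_center [([536.0, -179.0, 69.0], 0.68)]
platform_center [([507.0, 191.0, 66.0], 0.53)]
stand [([516.0, 161.0, 47.0], 0.56)]
bottle [([787.0, 49.0, 65.0], 0.86), ([511.0, 163.0, 47.0], 0.47)]
tip_box [([478.0, -420.0, 50.0], 0.87), ([579.0, -213.0, 84.0], 0.35)]
mixer [([538.0, -181.0, 74.0], 0.74), ([528.0, 110.0, 76.0], 0.56)]
top {'vfov': 42.607, 'cx': 246.006, 'cy': 190.532, 'xyz': [457.308, -95.272, 1314.831], 'rotation': [0.054, -0.048, -0.703, 0.707], 'shot': 2}
cup_center [([508.0, 10.0, 93.0], 0.77), ([534.0, 99.0, 82.0], 0.59), ([636.0, 135.0, 96.0], 0.53)]
tube_cup [([634.0, 136.0, 90.0], 0.78), ([508.0, 7.0, 98.0], 0.71), ([541.0, 101.0, 80.0], 0.61)]
collet_mouth [([554.0, -225.0, 76.0], 0.97), ([490.0, -454.0, 47.0], 0.7)]
nut_center [([553.0, -223.0, 78.0], 0.93), ([539.0, 100.0, 79.0], 0.22)]
platform_center [([509.0, 190.0, 60.0], 0.57)]
stand [([520.0, 142.0, 47.0], 0.84)]
bottle [([790.0, 32.0, 89.0], 0.92)]
tip_box [([489.0, -453.0, 46.0], 0.71)]
mixer [([549.0, -222.0, 77.0], 0.81)]
```

View pics/side0.png

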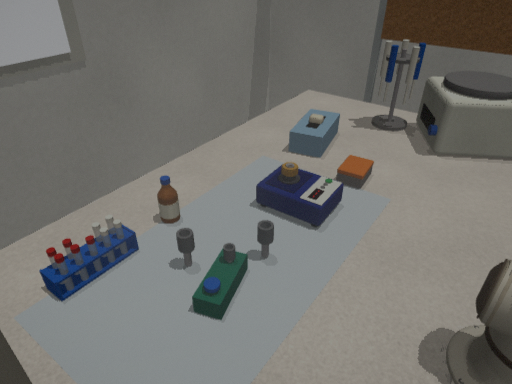

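View pics/top0.png

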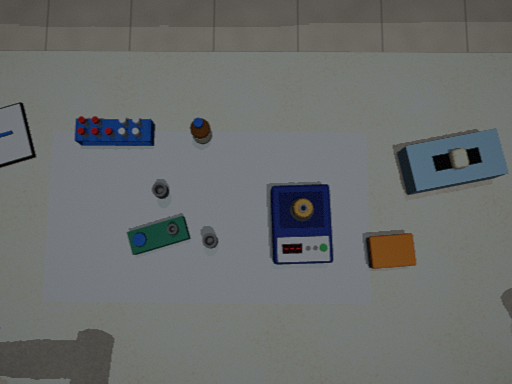

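```bash
cat >> h.py <<'E'
from scipy.spatial.transform import Rotation as R
def cam(p):
    f=192/np.tan(np.radians(p['vfov']/2)); M=R.from_quat(p['rotation']).as_matrix() if len(np.ravel(p['rotation']))==4 else np.array(p['rotation'])
    return f,M,np.array(p['xyz'])
def px2w(p,uv,z):
    f,M,c=cam(p); d=M@np.array([(uv[0]-p['cx'])/f,-(uv[1]-p['cy'])/f,-1]); return c+d*(z-c[2])/d[2]
def w2px(p,X):
    f,M,c=cam(p); q=M.T@(np.array(X)-c); return np.array([p['cx']+f*q[0]/-q[2],p['cy']-f*q[1]/-q[2]])
def crop(p,u0,v0,w,h,k,name):
    im=p['pixels'][v0:v0+h,u0:u0+w,::-1]; im=cv2.resize(im,None,fx=k,fy=k,interpolation=cv2.INTER_CUBIC)
    for i in range(0,w,10): cv2.line(im,(i*k,0),(i*k,6 if i%50 else 14),(0,255,255),1)
    for i in range(0,h,10): cv2.line(im,(0,i*k),(6 if i%50 else 14,i*k),(0,255,255),1)
    cv2.imwrite(f'pics/{name}.png',im)
E
python3 - <<'E'
from h import *
t=arm.get_image('top'); s=arm.get_image('side')
a=np.hstack
crop(t,120,170,110,90,7,'t_st'); crop(t,265,180,75,90,6,'t_mx'); crop(s,170,210,110,105,5,'s_st'); crop(s,250,150,100,75,7,'s_mx')
for uv,z in(((172.5,229),83),((139.5,239.5),72),((302.5,208.5),120)): print(px2w(t,uv,z).round(1))
for X in ([536,100,83],): print(w2px(t,X),w2px(s,X))
E
```

```text
[537.2  99.8  83. ]
[511. 184.  72.]
[ 586.7 -221.8  120. ]
[172.40807718 229.48852578] [229.561349   247.35082714]
```

View pics/t_st.png

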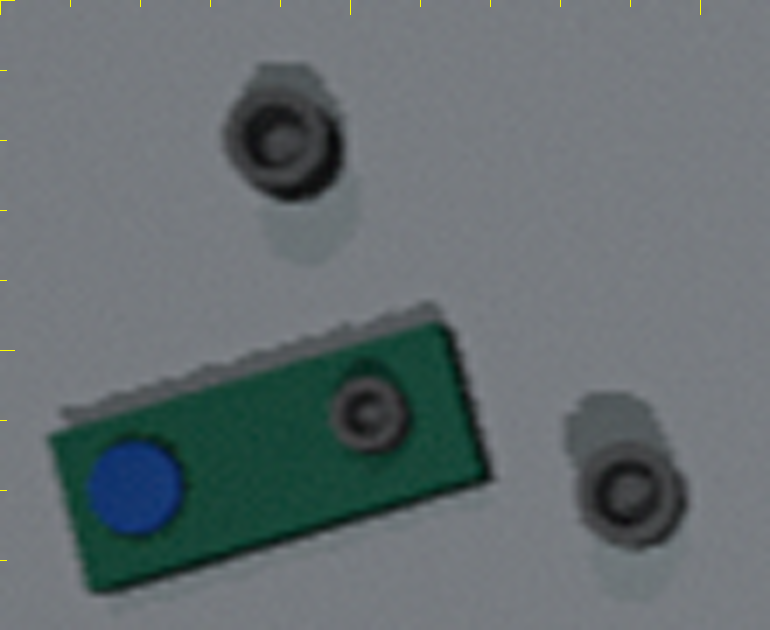

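View pics/s_st.png

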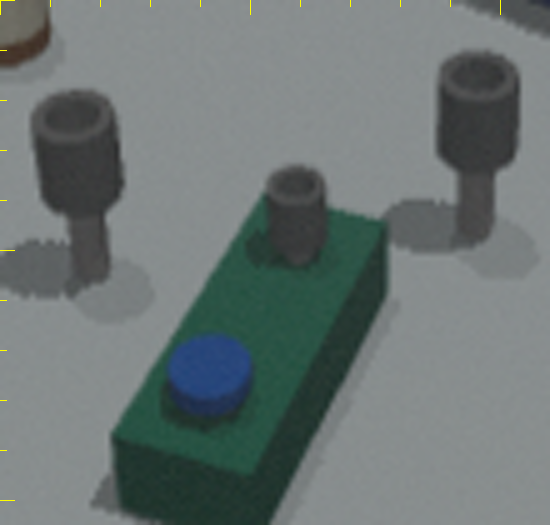

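View pics/t_mx.png

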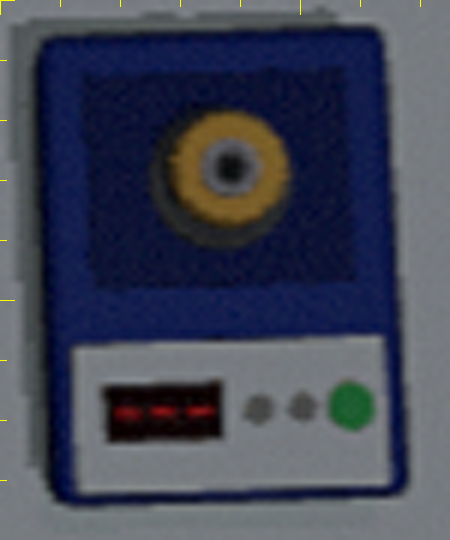

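View pics/s_mx.png

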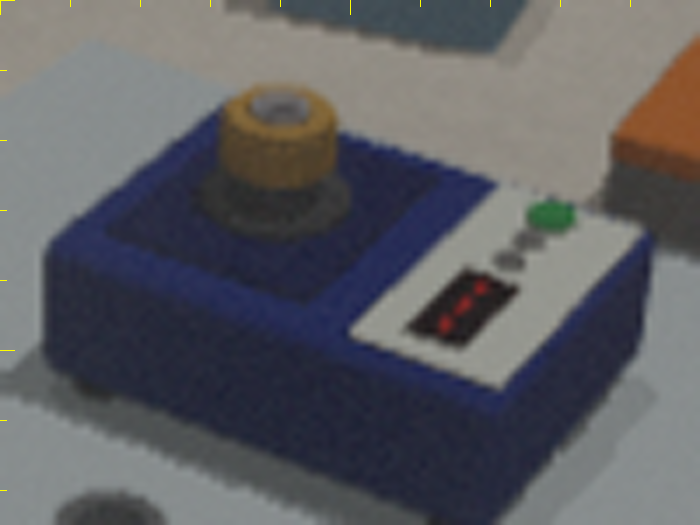

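```bash
python3 - <<'E'
from h import *
from scipy.optimize import least_squares
t=arm.get_image('top'); s=arm.get_image('side')
for n,a,b,z in(('cup',(172.4,228.7),(229.0,247.0),83),('coll',(303.1,207.4),(289.6,164.8),120),('disc',(138.9,239.2),(211.5,281.5),None and 0 or 77)):
    print(n,'top',px2w(t,a,z)[:2].round(1),'side',px2w(s,b,z)[:2].round(1))
    r=least_squares(lambda X:np.r_[w2px(t,X)-a,w2px(s,X)-b],[550,0,z]); print('  free',r.x.round(1),r.fun.round(2))
print(R.from_quat(arm.read_state()['ee_rot']).as_matrix().round(3))
# stand & mixer corners (top)
for (u,v),z in (((127,232),45),((183,216),45),((190,238),45),((133,254),45)): print(px2w(t,(u,v),z).round(0))
for (u,v),z in (((272,186),75),((328,185),75),((332,262),75),((275,263),75)): print(px2w(t,(u,v),z).round(0))
E
```

```text
cup top [538.  100.1] side [537.7  99.9]
  free [537.8  99.9  83. ] [ 0.05  0.07 -0.07 -0.01]
coll top [ 589.4 -223.3] side [ 589.9 -225.6]
  free [ 589.  -223.3  121.4] [ 0.05  0.1  -0.13 -0.01]
disc top [511.5 184.5] side [506.1 191.5]
  free [511.7 186.2  68.9] [ 0.05  0.07 -0.06 -0.01]
[[ 0.936 -0.351  0.   ]
 [-0.351 -0.936 -0.   ]
 [ 0.     0.    -1.   ]]
[531. 223.  45.]
[573.  80.  45.]
[517.  60.  45.]
[475. 205.  45.]
[ 649. -150.   75.]
[ 652. -292.   75.]
[ 458. -299.   75.]
[ 455. -157.   75.]
```

Candidates in the top view: the cup at (172,229) in the stand, and free-standing ones at (161,188) and (210,240). The two free-standing cups are clearly larger. The one in the stand is the smallest and stands as described, and the enlarged crops show this. Both cameras agree on cup ≈ (538,100) and collet ≈ (589.5,-224).

Request:
play_rows:
  moves:
    - [[0.15,-0.22,0],0,-0.2]
    - [[0.3,-0.44,0],0,-0.2]
    - [[0.45,-0.68,0],0,-0.2]
    - [[0.6,-0.92,0],0,-0.2]
    - [[0.6,-0.92,0],0,-0.2]
    - [[0.6,-0.92,0],0,-0.2]
    - [[0.6,-0.92,0],0,-0.2]

```text
clock: 2.08
position: [399.9, 308.5, 404.9]
ee_rot: [0.984, -0.179, 0.0, -0.0]
contact_force: [0.9, 0.4, 0.7]
gripper_width: 51.5
```

Request:
play_rows:
  moves:
    - [[0.12,-0.18,0],0,-0.2]
    - [[0.24,-0.36,-0.05],0,-0.2]
    - [[0.36,-0.54,-0.15],0,-0.2]
    - [[0.46,-0.695,-0.3],0,-0.2]
    - [[0.46,-0.695,-0.4],0,-0.2]
    - [[0.46,-0.695,-0.4],0,-0.2]
    - [[0.46,-0.695,-0.4],0,-0.2]
    - [[0.46,-0.695,-0.4],0,-0.2]

```text
clock: 3.08
position: [538.2, 101.6, 287.0]
ee_rot: [0.984, -0.178, 0.002, -0.001]
contact_force: [-0.1, 0.3, 0.7]
gripper_width: 51.3
```

```bash
python3 - <<'E'
from h import *
t=arm.get_image('top'); s=arm.get_image('side')
crop(t,130,180,90,80,7,'t1'); crop(s,170,170,110,120,5,'s1'); print(arm.read_state()['position'])
E
```

```text
[537.92054917 101.1026821  286.65228486]
```

View pics/s1.png

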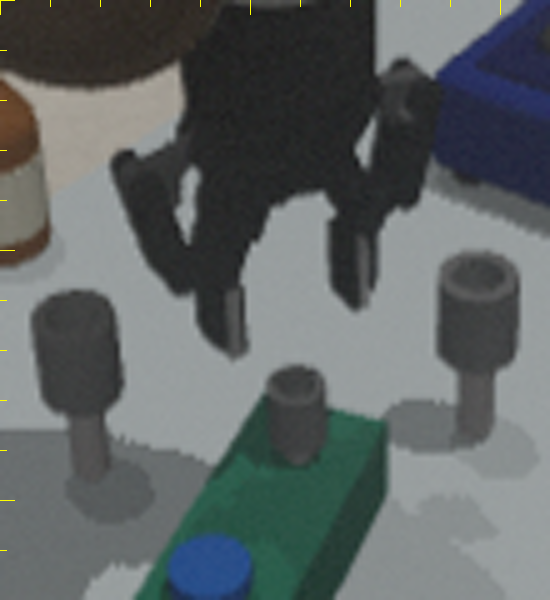

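The side view shows the open fingers straddling the cup (side px ≈ (229,247)), so I'll descend and grip.

Request:
play_rows:
  moves:
    - [[0,-0.004,-0.1],0,-0.2]
    - [[0,-0.004,-0.18],0,-0.2]
    - [[0,-0.004,-0.212],0,-0.2]
    - [[0,-0.004,-0.212],0,-0.2]
    - [[0,-0.004,-0.212],0,0.6]
    - [[0,-0.004,-0.212],0,0.8]
    - [[0,-0.004,-0.212],0,0.8]
    - [[0,-0.004,-0.212],0,0.8]
    - [[0,-0.004,-0.212],0,0.8]

```text
clock: 4.3
position: [538.4, 100.0, 224.3]
ee_rot: [0.984, -0.178, 0.002, -0.002]
contact_force: [-1.4, -0.6, 5.1]
gripper_width: 24.3
```

```bash
python3 - <<'E'
from h import *
s=arm.get_image('side')
crop(s,170,190,110,100,5,'s2'); q=arm.read_state();print(q['position'],q['contact_force'],q['gripper_width'])
E
```

```text
[538.36274153 100.03694253 224.34422825] [-0.84021591  0.06143315  7.25804895] 24.452098955250364
```

View pics/s2.png

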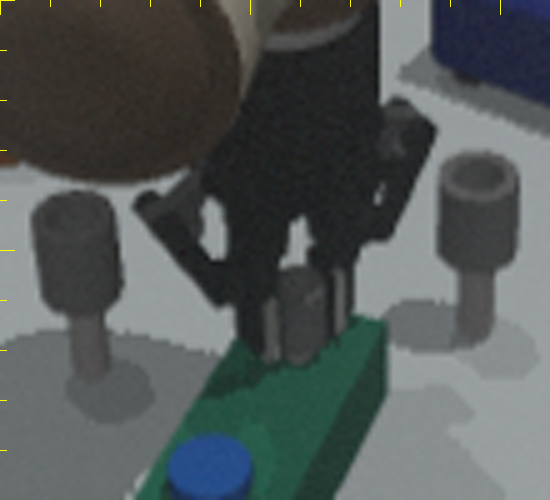

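Request:
play_rows:
  moves:
    - [[0,0,0.1],0,0.8]
    - [[0,0,0.25],0,0.8]
    - [[0,0,0.42],0,0.8]
    - [[0,0,0.5],0,0.8]
    - [[0.03,-0.15,0.5],0,0.8]
    - [[0.06,-0.33,0.5],0,0.8]
    - [[0.09,-0.51,0.5],0,0.8]
    - [[0.12,-0.69,0.5],0,0.8]
    - [[0.14,-0.85,0.5],0,0.8]
    - [[0.17,-0.97,0.5],0,0.8]
    - [[0.17,-0.97,0.5],0,0.8]
    - [[0.17,-0.97,0.5],0,0.8]

```text
clock: 5.85
position: [589.1, -190.8, 373.7]
ee_rot: [0.984, -0.179, 0.002, -0.002]
contact_force: [0.5, 0.6, -1.4]
gripper_width: 24.3
```

```bash
python3 - <<'E'
from h import *
s=arm.get_image('side');t=arm.get_image('top')
crop(s,230,90,110,110,6,'s3');crop(t,250,150,110,110,6,'t3'); q=arm.read_state();print(q['position'],q['ee_rot'],q['contact_force'],q['gripper_width'])
E
```

```text
[ 589.20261102 -190.02722724  374.19459959] [ 0.9840643  -0.17778781  0.00225906 -0.0019625 ] [ 0.43508419  0.35618483 -1.12681813] 24.324721349979217
```

View pics/s3.png

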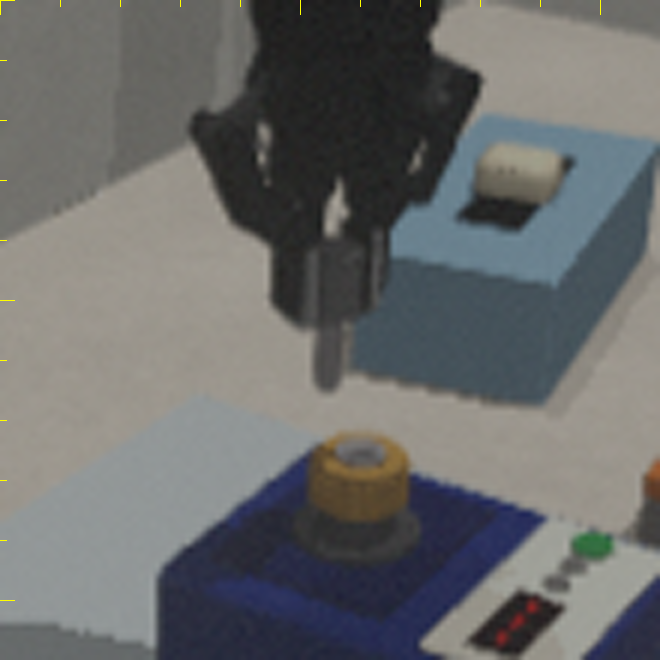

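View pics/t3.png

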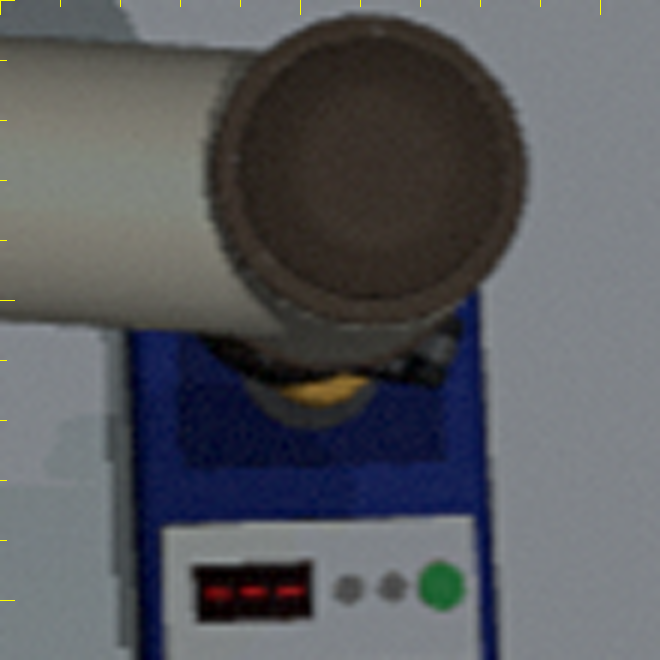

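Request:
play_rows:
  moves:
    - [[0.001,-0.08,0],0,0.8]
    - [[0.001,-0.113,-0.06],0,0.8]
    - [[0.001,-0.113,-0.12],0,0.8]
    - [[0.001,-0.113,-0.12],0,0.8]
    - [[0.001,-0.113,-0.12],0,0.8]

```text
clock: 6.58
position: [589.7, -223.5, 338.3]
ee_rot: [0.984, -0.177, 0.002, -0.002]
contact_force: [1.0, -0.6, -0.4]
gripper_width: 24.7
```

```bash
python3 - <<'E'
from h import *
s=arm.get_image('side')
q=arm.read_state();P=q['position'];print(P,q['contact_force'],q['gripper_width'])
crop(s,250,120,80,75,9,'s4')
print('tip pred',w2px(s,P-[0,0,207.3]),'underside',w2px(s,P-[0,0,171.3]),'mouth',w2px(s,[589.5,-224,120]))
E
```

```text
[ 589.78422819 -223.5933216   338.75376475] [-0.11494106  0.46678879 -0.51951414] 24.601246034071412
tip pred [289.46369104 161.42575759] underside [290.17790763 149.54947253] mouth [289.40942006 165.07986822]
```

View pics/s4.png

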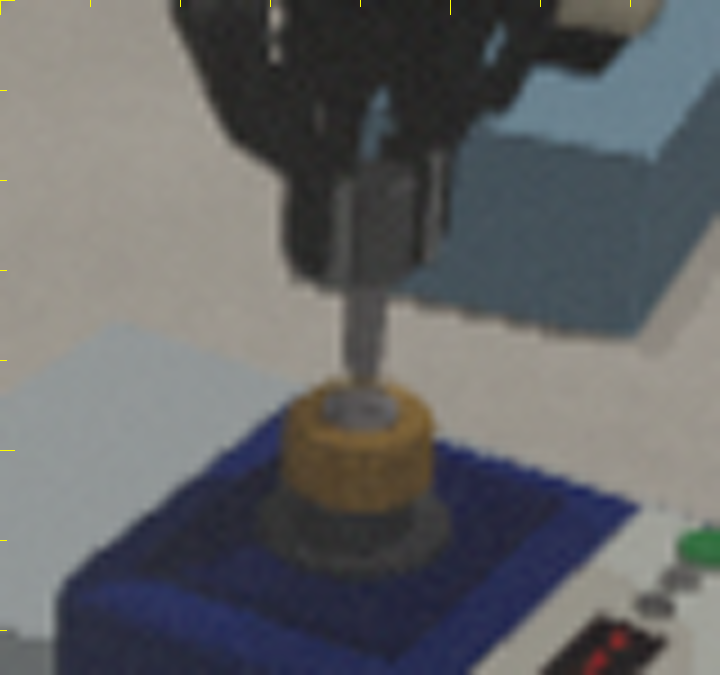

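Over the mouth: shank tip is at side px (290,161), mouth at (289.5,165), both as predicted. I'll descend in stages and watch the force.

Request:
play_rows:
  moves:
    - [[-0.001,-0.001,-0.02],0,0.8]
    - [[-0.001,-0.001,-0.03],0,0.8]
    - [[-0.001,-0.001,-0.038],0,0.8]
    - [[-0.001,-0.001,-0.045],0,0.8]
    - [[-0.001,-0.001,-0.05],0,0.8]
    - [[-0.001,-0.001,-0.05],0,0.8]

```text
clock: 7.38
position: [589.5, -223.9, 323.6]
ee_rot: [0.984, -0.177, 0.003, -0.002]
contact_force: [-0.9, -0.5, -1.1]
gripper_width: 24.3
```

Request:
play_rows:
  moves:
    - [[0,0,-0.015],0,0.8]
    - [[0,0,-0.03],0,0.8]
    - [[0,0,-0.045],0,0.8]
    - [[0,0,-0.06],0,0.8]
    - [[0,0,-0.07],0,0.8]
    - [[0,0,-0.07],0,0.8]

```text
clock: 8.12
position: [589.6, -224.1, 302.2]
ee_rot: [0.984, -0.178, 0.003, -0.002]
contact_force: [1.3, -3.4, -2.6]
gripper_width: 24.6
```

Request:
play_rows:
  moves:
    - [[0,-0.002,-0.01],0,0.8]
    - [[0,-0.002,-0.02],0,0.8]
    - [[0,-0.002,-0.027],0,0.8]
    - [[0,-0.002,-0.027],0,0.8]

```text
clock: 8.62
position: [589.5, -224.5, 293.7]
ee_rot: [0.984, -0.178, 0.002, -0.002]
contact_force: [-0.0, -0.2, -0.9]
gripper_width: 24.4
```

Request:
play_rows:
  moves:
    - [[0,0,-0.003],0,0.8]
    - [[0,0,-0.006],0,0.8]
    - [[0,0,-0.006],0,0.8]

```text
clock: 9.0
position: [589.5, -224.5, 291.8]
ee_rot: [0.984, -0.178, 0.002, -0.002]
contact_force: [1.0, 0.1, -0.5]
gripper_width: 24.4
```

Request:
play_rows:
  moves:
    - [[0,0,-0.003],0,0.8]
    - [[0,0,-0.003],0,0.8]

```text
clock: 9.25
position: [589.5, -224.5, 291.5]
ee_rot: [0.984, -0.177, 0.003, -0.002]
contact_force: [-0.1, 0.5, 3.1]
gripper_width: 24.5
```

```bash
python3 - <<'E'
from h import *
q=arm.read_state();P=q['position'];print(P,q['contact_force'],q['gripper_width'])
E
```

```text
[ 589.47997521 -224.48400586  291.4802863 ] [-0.12877217  0.50533669  3.06596098] 24.453400270406334
```

Request:
play_rows:
  moves:
    - [[0,0,-0.002],0,0.8]
    - [[0,0,-0.002],0,0.8]

```text
clock: 9.5
position: [589.4, -224.5, 291.5]
ee_rot: [0.984, -0.177, 0.003, -0.002]
contact_force: [-1.9, 0.6, 5.1]
gripper_width: 24.9
```

Seated: z holds at 291.5 with contact force rising to 5 N. Releasing now.

Request:
play_rows:
  moves:
    - [[0,0,0],0,0.2]
    - [[0,0,0],0,-0.4]
    - [[0,0,0],0,-0.4]
    - [[0,0,0],0,-0.4]

```text
clock: 10.0
position: [589.5, -224.5, 291.2]
ee_rot: [0.984, -0.177, 0.003, -0.002]
contact_force: [0.2, 0.7, 0.5]
gripper_width: 59.8
```

```bash
python3 - <<'E'
from h import *
s=arm.get_image('side')
q=arm.read_state();P=q['position'];print(P,q['contact_force'],q['wrist_torque'],q['gripper_width'],q['joints'])
crop(s,250,120,80,75,9,'s5')
print('top pred',w2px(s,[589.5,-224.3,150]))
E
```

```text
[ 589.47945771 -224.4665839   291.31344728] [-0.10857348  0.34144126  0.4348078 ] [-0.04610826  0.01058682  0.06139234] 59.9533126659931 [-0.10835844  0.48893291 -0.1255636  -0.00394268 -0.95068317  1.3248267 ]
top pred [290.056784   155.29610558]
```

View pics/s5.png

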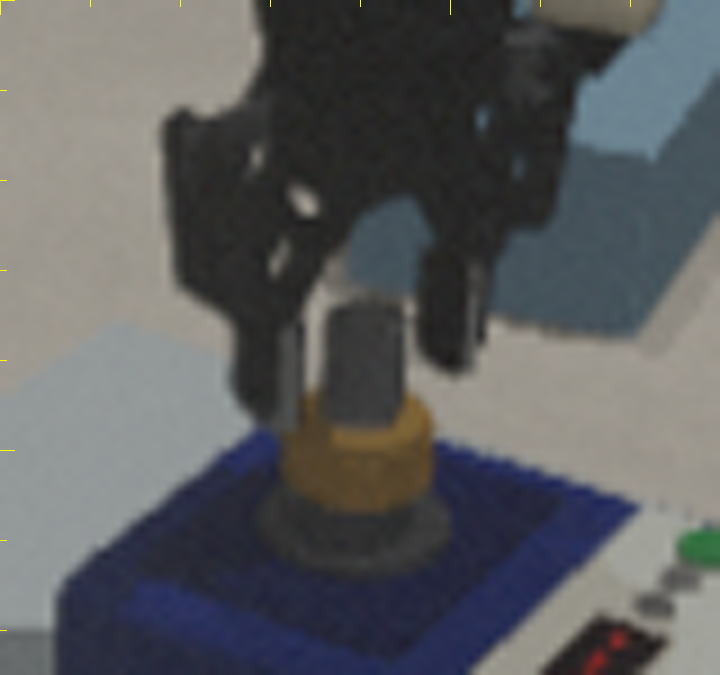

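The cup sits upright and flush on the collet (px ≈ (290,160)). Next I'll lower to the nut and grip it.

Request:
play_rows:
  moves:
    - [[0,0,-0.04],0,-0.4]
    - [[0,0,-0.08],0,-0.4]
    - [[0,0,-0.108],0,-0.4]
    - [[0,0,-0.108],0,-0.4]

```text
clock: 10.55
position: [589.2, -224.4, 257.5]
ee_rot: [0.984, -0.177, 0.001, -0.002]
contact_force: [0.1, -0.5, -0.0]
gripper_width: 59.3
```

```bash
python3 - <<'E'
from h import *
s=arm.get_image('side')
q=arm.read_state();P=q['position'];print(P,q['contact_force'],q['wrist_torque'],q['gripper_width'])
crop(s,250,120,80,75,9,'s6')
E
```

```text
[ 589.48002265 -224.48233666  258.31350539] [-0.43246828  0.55940589 -0.13688425] [-0.02815697  0.01932145  0.03262928] 59.88474840648899
```

View pics/s6.png

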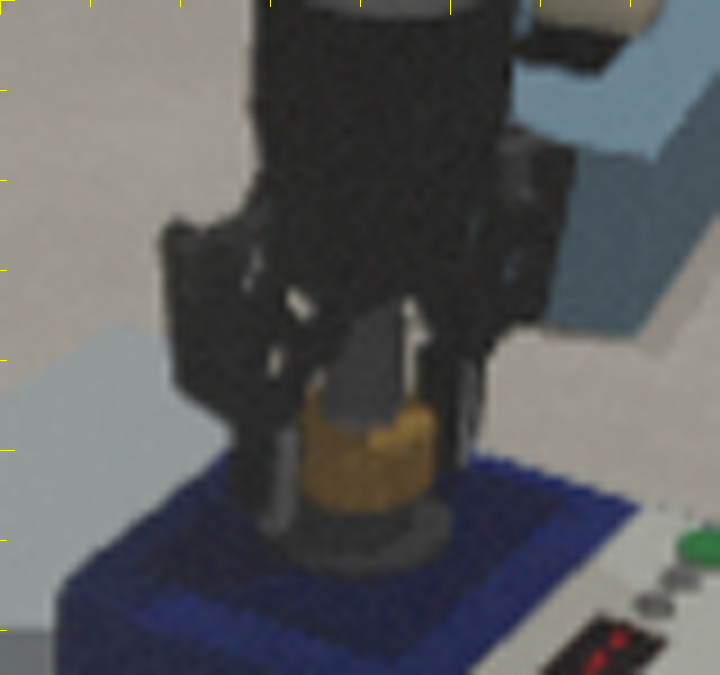

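Request:
play_rows:
  moves:
    - [[0,0,0],0,0.3]
    - [[0,0,0],0,0.3]
    - [[0,0,0],0,0.3]
    - [[0,0,0],0,0.3]

```text
clock: 11.1
position: [589.6, -224.6, 259.1]
ee_rot: [0.984, -0.177, 0.003, -0.002]
contact_force: [-0.9, 0.4, 4.7]
gripper_width: 44.9
```

```bash
cat > r.py <<'E'
from h import *
q=arm.read_state();E=R.from_quat(q['ee_rot']).as_matrix()
print('t',round(q['clock'],2),'P',q['position'].round(1) if hasattr(q['position'],'round') else q['position'],'F',np.round(q['contact_force'],1),'T',np.round(q['wrist_torque'],3),'w',round(float(q['gripper_width']),1),'yaw',round(np.arctan2(E[1,0],E[0,0]),4),'j6',np.round(q['joints'][5],3),'v',np.round(q['joint_vel'][5],2), 'e6',np.round(q['joint_efforts'][5],3))
E
python3 r.py
```

```text
t 11.1 P [ 589.6 -224.6  259.1] F [-0.9  0.4  4.7] T [-0.232  0.359  0.068] w 44.9 yaw -0.3561 j6 1.325 v 0.0 e6 -0.113
```

Request:
play_rows:
  moves:
    - [[0,0,0],-0.13,0.5]
    - [[0,0,0],-0.33,0.5]
    - [[0,0,0],-0.53,0.5]

```text
clock: 11.48
position: [589.4, -224.7, 259.1]
ee_rot: [0.95, -0.313, 0.003, -0.001]
contact_force: [-2.1, -0.6, 2.4]
gripper_width: 44.7
```

```bash
python3 r.py
```

```text
t 11.47 P [ 589.4 -224.7  259.1] F [-2.1 -0.6  2.4] T [-0.352  0.426  0.149] w 44.7 yaw -0.6369 j6 1.043 v -0.83 e6 0.394
```

Request:
play_rows:
  moves:
    - [[0,0,0],-0.13,0.5]
    - [[0,0,0],-0.33,0.5]
    - [[0,0,0],-0.53,0.5]

```text
clock: 11.85
position: [589.3, -224.8, 259.1]
ee_rot: [0.897, -0.443, 0.002, -0.0]
contact_force: [-1.4, -0.5, 2.0]
gripper_width: 44.4
```

```bash
python3 r.py
```

```text
t 11.85 P [ 589.3 -224.8  259.1] F [-1.4 -0.5  2. ] T [-0.273  0.391  0.127] w 44.4 yaw -0.9176 j6 0.76 v -0.84 e6 0.394
```

Request:
play_rows:
  moves:
    - [[0,0,0],-0.13,0.5]
    - [[0,0,0],-0.33,0.5]
    - [[0,0,0],-0.53,0.5]

```text
clock: 12.22
position: [589.0, -224.9, 259.1]
ee_rot: [0.826, -0.564, 0.002, 0.0]
contact_force: [-1.0, 0.2, 2.3]
gripper_width: 44.8
```

```bash
python3 r.py
```

```text
t 12.22 P [ 589.  -224.9  259.1] F [-1.   0.2  2.3] T [-0.173  0.374  0.117] w 44.8 yaw -1.1984 j6 0.478 v -0.83 e6 0.394
```

Request:
play_rows:
  moves:
    - [[0,0,0],-0.13,0.5]
    - [[0,0,0],-0.33,0.5]
    - [[0,0,0],-0.53,0.5]

```text
clock: 12.6
position: [588.8, -224.9, 259.1]
ee_rot: [0.739, -0.674, 0.002, 0.001]
contact_force: [-1.2, -1.5, 2.6]
gripper_width: 44.9
```

```bash
python3 r.py
```

```text
t 12.6 P [ 588.8 -224.9  259.1] F [-1.2 -1.5  2.6] T [-0.054  0.395  0.101] w 44.9 yaw -1.4793 j6 0.197 v -0.83 e6 0.393
```

Request:
play_rows:
  moves:
    - [[0.001,0,0],-0.13,0.5]
    - [[0.002,0.001,0],-0.33,0.5]
    - [[0.002,0.001,0],-0.53,0.5]

```text
clock: 12.98
position: [588.8, -224.8, 259.1]
ee_rot: [-0.637, 0.771, -0.001, -0.002]
contact_force: [-2.3, 0.2, 3.0]
gripper_width: 44.8
```

```bash
python3 r.py
```

```text
t 12.97 P [ 588.8 -224.8  259.1] F [-2.3  0.2  3. ] T [-0.257  0.66   0.148] w 44.8 yaw -1.7603 j6 -0.085 v -0.83 e6 0.39
```

Request:
play_rows:
  moves:
    - [[0,0,0],-0.13,0.5]
    - [[0,0,0],-0.33,0.5]
    - [[0,0,0],-0.53,0.5]

```text
clock: 13.35
position: [588.5, -224.8, 259.1]
ee_rot: [-0.523, 0.852, -0.001, -0.002]
contact_force: [-2.5, 0.3, 2.5]
gripper_width: 44.9
```

```bash
python3 r.py
```

```text
t 13.35 P [ 588.5 -224.8  259.1] F [-2.5  0.3  2.5] T [-0.     0.386  0.169] w 44.9 yaw -2.0412 j6 -0.365 v -0.83 e6 0.389
```

Request:
play_rows:
  moves:
    - [[0,0,0],-0.15,0.5]
    - [[0,0,0],-0.35,0.5]

```text
clock: 13.6
position: [588.4, -224.7, 259.1]
ee_rot: [-0.441, 0.897, -0.0, -0.002]
contact_force: [-1.9, 1.3, 2.5]
gripper_width: 45.0
```

```bash
python3 r.py
```

```text
t 13.6 P [ 588.4 -224.7  259.1] F [-1.9  1.3  2.5] T [0.04  0.277 0.195] w 45.0 yaw -2.2276 j6 -0.551 v -0.83 e6 0.406
```

Request:
play_rows:
  moves:
    - [[0,0,0],-0.19,0.5]

```text
clock: 13.72
position: [588.3, -224.6, 259.1]
ee_rot: [-0.395, 0.919, -0.0, -0.002]
contact_force: [-1.0, -0.1, 3.2]
gripper_width: 44.7
```

```bash
python3 r.py
```

```text
t 13.72 P [ 588.3 -224.6  259.1] F [-1.  -0.1  3.2] T [-0.179  0.156  0.184] w 44.7 yaw -2.3302 j6 -0.654 v -0.81 e6 0.351
```

```bash
cat > fit.py <<'E'
import numpy as np,sys
x=[.281,.5615,.842,1.123,1.404,1.685,1.8715,1.974]+[float(a) for a in sys.argv[1::2]]
T=[.149,.127,.117,.101,.148,.169,.195,.184]+[float(a) for a in sys.argv[2::2]]
x=np.array(x);T=np.array(T);w=[]
for x0 in np.arange(.6,2.5,.1):
    d=T-.17*np.maximum(0,x-x0);b=d.mean();w.append((round(x0,2),round(b,3),round(((d-b)**2).sum()*1e4,2)))
print(*w,sep='\n')
E
python3 fit.py
```

```text
(np.float64(0.6), np.float64(0.036), np.float64(370.57))
(np.float64(0.7), np.float64(0.049), np.float64(305.64))
(np.float64(0.8), np.float64(0.062), np.float64(249.38))
(np.float64(0.9), np.float64(0.073), np.float64(192.29))
(np.float64(1.0), np.float64(0.084), np.float64(138.7))
(np.float64(1.1), np.float64(0.094), np.float64(95.95))
(np.float64(1.2), np.float64(0.103), np.float64(63.17))
(np.float64(1.3), np.float64(0.112), np.float64(41.6))
(np.float64(1.4), np.float64(0.12), np.float64(31.6))
(np.float64(1.5), np.float64(0.127), np.float64(23.92))
(np.float64(1.6), np.float64(0.133), np.float64(26.7))
(np.float64(1.7), np.float64(0.139), np.float64(38.76))
(np.float64(1.8), np.float64(0.144), np.float64(51.49))
(np.float64(1.9), np.float64(0.147), np.float64(68.05))
(np.float64(2.0), np.float64(0.149), np.float64(75.54))
(np.float64(2.1), np.float64(0.149), np.float64(75.54))
(np.float64(2.2), np.float64(0.149), np.float64(75.54))
(np.float64(2.3), np.float64(0.149), np.float64(75.54))
(np.float64(2.4), np.float64(0.149), np.float64(75.54))
```

Request:
play_rows:
  moves:
    - [[0.001,0,0],-0.19,0.5]

```text
clock: 13.85
position: [588.3, -224.5, 259.1]
ee_rot: [-0.347, 0.938, 0.0, -0.002]
contact_force: [-1.8, -0.2, 3.6]
gripper_width: 44.7
```

```bash
python3 r.py
```

```text
t 13.85 P [ 588.3 -224.5  259.1] F [-1.8 -0.2  3.6] T [-0.12   0.442  0.199] w 44.7 yaw -2.4327 j6 -0.756 v -0.81 e6 0.337
```

```bash
python3 fit.py 2.077 .199 | sed -n 8,14p
```

```text
(np.float64(1.3), np.float64(0.107), np.float64(59.59))
(np.float64(1.4), np.float64(0.116), np.float64(43.43))
(np.float64(1.5), np.float64(0.124), np.float64(29.9))
(np.float64(1.6), np.float64(0.132), np.float64(28.79))
(np.float64(1.7), np.float64(0.139), np.float64(38.93))
(np.float64(1.8), np.float64(0.144), np.float64(52.11))
(np.float64(1.9), np.float64(0.15), np.float64(72.25))
```

Request:
play_rows:
  moves:
    - [[0,0,0],-0.17,0.5]

```text
clock: 13.98
position: [588.2, -224.5, 259.1]
ee_rot: [-0.304, 0.953, 0.0, -0.002]
contact_force: [0.2, -0.3, 3.2]
gripper_width: 44.7
```

```bash
python3 r.py
```

```text
t 13.97 P [ 588.2 -224.5  259.1] F [ 0.2 -0.3  3.2] T [-0.161  0.113  0.2  ] w 44.7 yaw -2.5244 j6 -0.847 v -0.72 e6 0.256
```

The single-row readings end while slowing down, so they aren't like-for-like with the earlier ones. I'll back off and repeat with the original 3-row profile.

Request:
play_rows:
  moves:
    - [[0,0,0],0.1,0.5]
    - [[0.001,0,0],0.35,0.5]
    - [[0.002,0,0],0.6,0.5]
    - [[0.003,0,0],0.8,0.5]
    - [[0.003,0,0],1.0,0.5]
    - [[0.003,0,0],1.0,0.5]

```text
clock: 14.72
position: [588.8, -224.8, 259.2]
ee_rot: [-0.539, 0.842, -0.0, -0.002]
contact_force: [-1.7, -1.1, 1.9]
gripper_width: 44.9
```

```bash
python3 r.py
```

```text
t 14.72 P [ 588.8 -224.8  259.2] F [-1.7 -1.1  1.9] T [-0.442  0.381  0.187] w 44.9 yaw -2.002 j6 -0.327 v -0.03 e6 0.005
```

Request:
play_rows:
  moves:
    - [[0,0,0],-0.13,0.5]
    - [[0,0,0],-0.33,0.5]
    - [[0,0,0],-0.53,0.5]

```text
clock: 15.1
position: [588.6, -224.7, 259.1]
ee_rot: [-0.416, 0.91, 0.0, -0.003]
contact_force: [-1.9, 0.0, 2.9]
gripper_width: 44.9
```

```bash
python3 r.py
```

```text
t 15.1 P [ 588.6 -224.7  259.1] F [-1.9  0.   2.9] T [-0.27   0.411  0.136] w 44.9 yaw -2.2845 j6 -0.608 v -0.83 e6 0.37
```

Request:
play_rows:
  moves:
    - [[0,0,0],-0.13,0.5]
    - [[0,0,0],-0.33,0.5]
    - [[0,0,0],-0.53,0.5]

```text
clock: 15.48
position: [588.4, -224.6, 259.2]
ee_rot: [-0.284, 0.959, 0.001, -0.003]
contact_force: [-1.5, 1.6, 3.3]
gripper_width: 45.1
```

```bash
python3 r.py
```

```text
t 15.47 P [ 588.4 -224.6  259.2] F [-1.5  1.6  3.3] T [-0.241  0.452  0.255] w 45.1 yaw -2.5667 j6 -0.889 v -0.82 e6 0.326
```

```bash
python3 fit.py 2.077 .199 2.168 .2 1.928 .136 2.2106 .255| sed -n 7,16p
```

```text
(np.float64(1.2), np.float64(0.084), np.float64(179.96))
(np.float64(1.3), np.float64(0.095), np.float64(133.94))
(np.float64(1.4), np.float64(0.107), np.float64(103.33))
(np.float64(1.5), np.float64(0.117), np.float64(75.45))
(np.float64(1.6), np.float64(0.127), np.float64(63.88))
(np.float64(1.7), np.float64(0.136), np.float64(67.43))
(np.float64(1.8), np.float64(0.145), np.float64(78.32))
(np.float64(1.9), np.float64(0.153), np.float64(102.25))
(np.float64(2.0), np.float64(0.159), np.float64(134.23))
(np.float64(2.1), np.float64(0.162), np.float64(172.05))
```

Request:
play_rows:
  moves:
    - [[0.001,0,0],0.1,0.5]
    - [[0.001,0,0],0.25,0.5]
    - [[0.001,0,0],0.33,0.5]
    - [[0.001,0,0],0.33,0.5]

```text
clock: 15.98
position: [588.6, -224.6, 259.1]
ee_rot: [-0.365, 0.931, 0.0, -0.003]
contact_force: [-2.0, -0.7, 2.3]
gripper_width: 44.6
```

Request:
play_rows:
  moves:
    - [[0,0,0],-0.13,0.5]
    - [[0,0,0],-0.33,0.5]
    - [[0,0,0],-0.53,0.5]

```text
clock: 16.35
position: [588.5, -224.5, 259.1]
ee_rot: [-0.23, 0.973, 0.001, -0.003]
contact_force: [-2.4, 0.5, 3.5]
gripper_width: 44.9
```

```bash
python3 r.py
```

```text
t 16.35 P [ 588.5 -224.5  259.1] F [-2.4  0.5  3.5] T [-0.305  0.398  0.329] w 44.9 yaw -2.6772 j6 -0.999 v -0.83 e6 0.309
```

Readings agree that the nut is well past touching: torque up from about 0.13 to at least 0.25–0.33 N m, and the joint-6 effort also shows the climb (touch ≈ 1.6–1.8 rad, now 2.32). I'll stop here and release.

Request:
play_rows:
  moves:
    - [[0,0,0],0,0.2]
    - [[0,0,0],0,-0.4]
    - [[0,0,0],0,-0.4]
    - [[0,0,0],0,-0.4]
    - [[0,0,0.08],0,-0.4]
    - [[0,0,0.2],0,-0.4]
    - [[0,0,0.4],0,-0.4]
    - [[0,0.1,0.5],0,-0.4]
    - [[0,0.3,0.5],0,-0.4]
    - [[0,0.4,0.5],0,-0.4]
    - [[0,0.4,0.5],0,-0.4]
    - [[0,0.4,0.5],0,-0.4]

```text
clock: 17.85
position: [588.5, -104.7, 409.1]
ee_rot: [-0.23, 0.973, 0.001, -0.003]
contact_force: [-0.5, -0.7, 0.0]
gripper_width: 59.3
```

```bash
python3 r.py; python3 - <<'E'
from h import *
s=snap('side','s7f'); t=snap('top','t7f')
crop(s,240,130,100,80,7,'s7')
print(w2px(s,[589.5,-224,150]),w2px(t,[589.5,-224,150]))
E
```

```text
t 17.85 P [ 588.5 -104.7  409.1] F [-0.5 -0.7  0. ] T [-0.016  0.03   0.004] w 59.3 yaw -2.6772 j6 -1.2 v -0.0 e6 0.0
[289.99797825 155.33804001] [304.71895202 205.9649079 ]
```

View pics/s7.png

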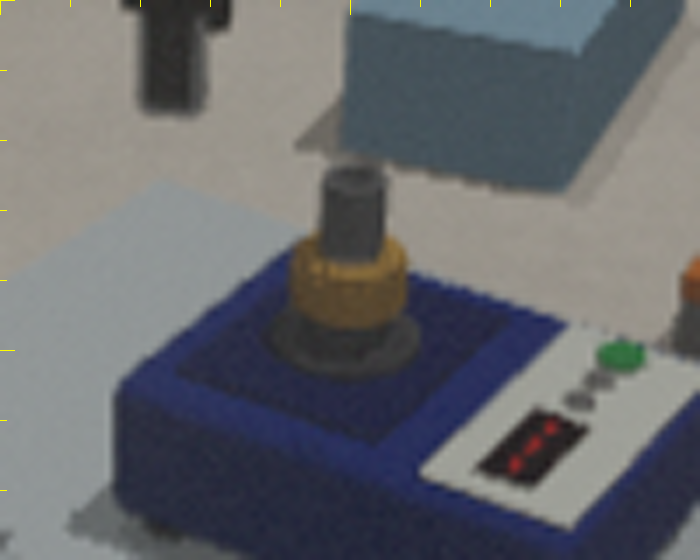

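View pics/t7f.png

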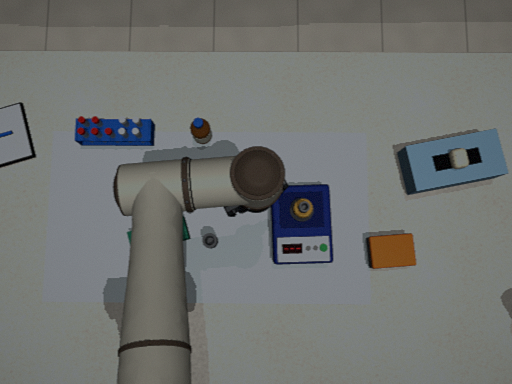

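The cup's top rim is at side px (290,155), exactly where a seated cup should be. The bottle and tip box are unmoved, the gripper is clear, and the force reads zero.

```bash
python3 -c "
from bench import arm
print(arm.job_done())"
```

```text
the job is handed in; nothing more can be done
None
```

I took the smallest tube cup (the one in the stand) and lowered it into the collet, where it stopped at about 5 N of contact force. I then turned the brass nut about 2.3 rad clockwise, released it, backed clear and handed the job in at about 18 s. The hand-in gives no verdict.

**Seating:** in the last side picture the cup's rim is at px (290.0, 155.2), against (290.0, 155.3) predicted for a seated cup. It stands upright.

**Robot and other objects:** the gripper is clear of everything and the force reads about 0. The bottle and tip box are at the same pixels as at the start. The blue attachment was hidden by the arm in the last top picture, so I did not recheck it after the lift.

**Tightness:** the turning moment rose from about 0.12 N m in the free part to 0.26–0.33 N m over the last two like-for-like readings. Three checks were less clean:
- **Noise:** the wrist moment readings scatter by about ±0.03 N m. One repeat 0.4 rad before the end read only 0.136 N m.
- **Touch point:** the wrist moment put it at about 1.6 rad (0.7 rad past at the end), and the joint-6 effort at about 1.8 rad (0.5 rad past). Both lie between a sufficient grip (about 0.32 rad past touching for 27 N) and forcing it (0.9 rad past).
- **Last reading:** 0.329 N m is higher than either estimate predicts. I took it as noise and stopped there.

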